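# True up the reference blocks against the stop bar

## Robot

A 6-joint arm with a two-finger parallel gripper is mounted at the origin on the work surface. World frame = base frame: x ahead of the robot, y to its left, z up, the work surface at z = 0. Lengths are in m, angles in rad, forces in N, time in s.
With the tool pointing down it reaches from about 0.325 to 0.925 m from the base axis. Payload 3.1 kg.
Tool frame: the origin (TCP) lies between the finger pads; the fingertips stand 25 mm ahead of it and the grasp point (between the pads) lies 6 mm ahead of it; y points along the fingers, z is the direction in which the jaws open and shut, and the axes are right-handed (so a half turn about y gives the same grasp; the last joint's range is limited). The gripper opens to 85 mm and grips with 20 to 120 N. Pads are 22 mm wide; open, the fingers measure 114 mm over their backs; the gripper's body (76 mm by 85 mm) begins 54 mm behind the grasp point. The pads swing forward as they close: fully open they stand 13 mm farther back than shut.
Start: joints at [1.13, 0.217, 1.613, -0, 1.311, -0.112], TCP at [0.202, 0.592, 0.256] pointing down, gripper open.
Joint ranges: [-2.75, 2.75], [-0.78, 2.1], [0.31, 2.55], [-1.13, 4.27], [0.13, 2.63], [-2.58, 2.58]. Speed limits (rad/s): [2.79, 2.79, 3.14, 3.14, 3.14, 3.14].

## Interface

Orientations are given as a unit quaternion [w, x, y, z].
In Python, from cell import read_state, snapshot, camera_model, job_done gives the robot as it stands.
- The arm moves only by the tool drive_tool, never from a script. Its argument "rows" is a list of rows, each a list of 3 entries, a list of its own where there are three numbers: the closure in counts, from 0 (fully open) to 255 (shut), then the shift along the tool's x, y, z in m, then the turn, a rotation vector about the tool's x, y, z in rad. A call has 1 to 10 rows; each row shifts and turns the commanded pose from where the row before left it, along the tool's axes as they then stand; what a row does not reach is not made up. A row lasts 1/8 s, in which the tool goes at most 62.5 mm and 10.7 degrees, less where a joint would pass 70% of its speed; a pose out of reach is approached as far as the arm can. A call is refused whole if a number of a shift passes 0.0625 or a number of a turn 0.188, either way. A call with a gripper value outside its range is refused whole. The fingers move at their own pace and stop on an object; "squeeze" is the grip in N (left out, the last holds). Time passes only in rows, so rows that do not move let the fingers close. It gives the time, the measured TCP pose, the force and the opening at its end, in the units of the state.
- read_state(): the state, without advancing time (a new reading comes with each control period).
- snapshot(name): name is "scene" or "top" or "wrist"; returns (picture, depth): 480x640x3 uint8, red, green, blue; 480x640 float32, m along the optical axis (not along the pixel's ray), 0 where there is no reading.
- camera_model(name): a dict with "K" (3x3 intrinsics, pixels), "world_from_camera" (4x4, takes a point from camera to world coordinates); the wrist camera has in their place "tool_from_camera" (4x4, takes a point from camera to tool coordinates, whose origin is the TCP and whose axes are the tool frame's). Camera axes: x right, y up, looking along -z (the intrinsics and any distortion apply to the point x, -y, -z); pixel columns grow to the right and rows downward; lengths in m; the calibration is good to about 2 mm. A picture is of the moment at which its call begins: read the wrist's pose just before it. camera_model takes no time and is no camera call.
- job_done(): hands the job in, once; it reports no verdict.
The state is a dict: "t": time; "joints": joint angles; "dq": joint speeds; "effort": joint torques, N m; "tool_pos": TCP position; "tcp_rot": TCP orientation; "wrist_force": force on the tool from outside, world axes, zero at the start; "torque": the same for the moment, N m; "opening": opening from 0.0 (shut) to 1.0 (fully open).
Only numpy, scipy, OpenCV 4.12 (cv2) and the standard library are available. Lean on these libraries where they do the work, as an engineer would, in place of code of your own. Each camera call takes 0.05 s, during which the arm holds its last target.

## Task

Take the straightedge from its mat by its handle and with its edge push the five loose reference blocks along the tray into a straight line flush against the loose stop bar, and push row and bar on together until the bar seats against the adjustable backstop behind it. Press it home with about 12 N (never more than 18 N on the backstop) and keep that up for a second, then lay the straightedge back flat on its mat. Never touch the blocks or the bar with the gripper, and leave everything else where it is.

Things in the scene. Friction and masses are not known exactly. Their poses are not given: they have to be found in the camera images.
- straightedge: Loose steel straightedge, 0.32 kg, flat on its mat. Foot 220 mm long along its y, from x = -24 to +36 mm and 8 mm thick; its front is an upright blade, 18 mm high, whose outer face (the pushing edge) is at x = +40 mm. A grey upright handle fin stands over the origin: 14 mm thick along x, 60 mm long along y, from 8 to 48 mm above the underside. Origin: underside, below the fin's centre; x to the pushing edge, z up.
- mat: Thin grey mat on the bench, left or right of the tray, the straightedge's place. Fixed, 110 mm (x) by 260 mm (y, long side), 4 mm thick; origin at the centre of its underside.
- tray: Grey sample tray fixed to the bench: plate 320 mm along y, from x = -110 to +125 mm, top face 8 mm above its origin. x points away from the robot, towards the bar and backstop; y left. Behind the bar stands its backstop (sprung steel pad 220 mm long, 18 mm high, on a dark carriage), set square to x, its face anywhere from x = +56 to +84 mm: not measured, find it by feel. It gives 1 mm per 8 N.
- stop_bar: Loose aluminium stop bar, 0.13 kg, lying on the tray behind the row of blocks, 8 to 46 mm short of the backstop that it must be pushed against: 10 mm thick (x), 260 mm long (y), 20 mm high. Origin: at the foot of its front face (the flat face towards the blocks and the robot), mid-length; the body spans x = 0 to +10 mm; axes roughly as the tray's.
- block0: Loose aluminium reference block, 32 x 32 x 20 mm high, about 55 g, with a dark disc drawn on its top; the tray is slippery (row and bar rub with 1 to 3 N in all); carry the straightedge some 5 mm above it, as dragging it eats force. Number 1 of 5 alike, counted from the right (-y) end of the ragged row; some 42 mm apart along y, 5 to 60 mm short of the bar. Origin: centre of its underside; x roughly towards the bar.
- block1: Loose aluminium reference block, 32 x 32 x 20 mm high, about 55 g, with a dark disc drawn on its top; the tray is slippery (row and bar rub with 1 to 3 N in all); carry the straightedge some 5 mm above it, as dragging it eats force. Number 2 of 5 alike, counted from the right (-y) end of the ragged row; some 42 mm apart along y, 5 to 60 mm short of the bar. Origin: centre of its underside; x roughly towards the bar.
- block2: Loose aluminium reference block, 32 x 32 x 20 mm high, about 55 g, with a dark disc drawn on its top; the tray is slippery (row and bar rub with 1 to 3 N in all); carry the straightedge some 5 mm above it, as dragging it eats force. Number 3 of 5 alike, counted from the right (-y) end of the ragged row; some 42 mm apart along y, 5 to 60 mm short of the bar. Origin: centre of its underside; x roughly towards the bar.
- block3: Loose aluminium reference block, 32 x 32 x 20 mm high, about 55 g, with a dark disc drawn on its top; the tray is slippery (row and bar rub with 1 to 3 N in all); carry the straightedge some 5 mm above it, as dragging it eats force. Number 4 of 5 alike, counted from the right (-y) end of the ragged row; some 42 mm apart along y, 5 to 60 mm short of the bar. Origin: centre of its underside; x roughly towards the bar.
- block4: Loose aluminium reference block, 32 x 32 x 20 mm high, about 55 g, with a dark disc drawn on its top; the tray is slippery (row and bar rub with 1 to 3 N in all); carry the straightedge some 5 mm above it, as dragging it eats force. Number 5 of 5 alike, counted from the right (-y) end of the ragged row; some 42 mm apart along y, 5 to 60 mm short of the bar. Origin: centre of its underside; x roughly towards the bar.
- puck: Bystander, leave alone: short aluminium disc, 24 mm across, 15 mm high, standing on the tray's robot-side right corner.
- case: Bystander, leave alone: white open compartment case, 120 x 220 x 35 mm high, fixed, on the opposite side of the tray from the mat.
- bottle: Bystander, leave alone: white bottle, 60 mm across, 100 mm high.
- jar: Bystander, leave alone: small amber jar, 56 mm across, 60 mm high.
- loupe: Bystander, leave alone: small steel eyepiece, 36 mm across, 32 mm high, between robot and tray.
- cup: Bystander, leave alone: white cup, 56 mm across, 60 mm high, between robot and tray.
- weight: Bystander, leave alone: brass block, 50 x 30 x 25 mm, between robot and tray.
Mind the look-alikes: they are no part of the job. Of the things shaped like the straightedge, the steel one is meant.

How it is judged:
On the way, in this order (a step that is already met when the one before it is completed fails the run):
1. the straightedge is held in the fingers, lifted clear of its mat (contact force between the fingers and straightedge above 1 N and z of straightedge in the frame of mat above 0.02 m), for 0.2 s.
2. with the straightedge held and touching the row, all five blocks stand against the bar and the bar is pressed on the tray's backstop with more than 7 N for 0.5 s (x of each of block0, block1, block2, block3, block4 in the frame of stop_bar above -0.018 m and angle between the x axis of each of block0, block1, block2, block3, block4 and the x axis of stop_bar, either way round below 0.06 rad and z of each of block0, block1, block2, block3, block4 in the frame of stop_bar below 0.004 m and contact force between stop_bar and tray above 7 N and contact force between the fingers and straightedge above 1 N and (contact force between straightedge and block0 above 0.5 N or contact force between straightedge and block1 above 0.5 N or contact force between straightedge and block2 above 0.5 N or contact force between straightedge and block3 above 0.5 N or contact force between straightedge and block4 above 0.5 N)), for 0.5 s.
At the end, for the whole second after the job is handed in: At rest: the five blocks flat on the tray, within 2 mm of the stop bar and 0.06 rad of square to it; the bar within 0.06 rad of square to the tray, its front face past x = 43 mm in the tray's frame; the straightedge flat on its mat, its origin within 40 mm of the mat's centre (x of each of block0, block1, block2, block3, block4 in the frame of stop_bar above -0.018 m and angle between the x axis of each of block0, block1, block2, block3, block4 and the x axis of stop_bar, either way round below 0.06 rad and z of each of block0, block1, block2, block3, block4 in the frame of stop_bar below 0.004 m and angle between the x axis of stop_bar and the x axis of tray, either way round below 0.06 rad and x of stop_bar in the frame of tray above 0.043 m and linear speed of each of stop_bar, straightedge, block0, block1, block2, block3, block4 below 0.02 m/s and horizontal distance between straightedge and mat below 0.04 m and z of straightedge in the frame of mat below 0.008 m and angle between straightedge's own z axis and vertical below 0.06 rad); the robot touches nothing.
It fails at once if the stop bar is pressed on the tray and backstop with more than 18 N (contact force between stop_bar and tray above 18 N).
It fails at once if the fingers touch a block or the bar (contact force between the fingers and stop_bar above 0.5 N or contact force between the fingers and block0 above 0.5 N or contact force between the fingers and block1 above 0.5 N or contact force between the fingers and block2 above 0.5 N or contact force between the fingers and block3 above 0.5 N or contact force between the fingers and block4 above 0.5 N).
It fails at once if a bystander is moved by more than 15 mm (distance of any of puck, bottle, jar, loupe, cup, weight from where it was at the start of the episode above 0.015 m).
It also fails if it takes over 72 s, if anything falls off the work surface, if the arm or the gripper's body presses on something with over 40 N, if the wrist force passes 120 N, or if a joint passes its speed limit or range.

## Working session

There is one attempt and no reset: what is moved stays moved. The work goes in short steps, Python scripts to look and compute and a tool call to move; the robot and the scene stay as the last step left them, time stands still between calls to the robot, and variables do not carry over. Pictures are saved under pics/ and viewed, and the job is handed in when it is done.

Besides the shell and the picture viewer there is one more tool, called after "Call:" as name(argument=value, ...) on one line, values as JSON. drive_tool: Moves the arm, as the interface text tells. Its arguments: {"type":"object","properties":{"rows":{"type":"array"},"squeeze":{"type":"number"}},"required":["rows"]}

```bash
mkdir -p pics; ls
python3 - <<'E'
from cell import *
import cv2,json,numpy as np
s=read_state();print(s)
for n in("scene","top"):
    p,d=snapshot(n);cv2.imwrite(f"pics/{n}0.png",p[:,:,::-1]);np.savez(f"pics/{n}0.npz",p=p,d=d)
    print(n,camera_model(n))
print(camera_model("wrist"))
E
```

```text
pics
{'t': 0.0, 'joints': array([ 1.12979417e+00,  2.17748587e-01,  1.61494776e+00,  1.53422963e-05,
        1.31128524e+00, -1.12192661e-01]), 'dq': array([-0.00051022, -0.00031035,  0.00081403,  0.00071157,  0.00021828,
       -0.0004715 ]), 'effort': array([-1.49365384e-03, -3.96842909e+01, -3.03852260e+01, -2.99780540e-04,
        9.84151033e-03,  2.14002443e-05]), 'tool_pos': array([0.20146765, 0.59083668, 0.25496454]), 'tcp_rot': array([-0.69676031,  0.69838247, -0.11596572,  0.11549433]), 'wrist_force': array([-0.26835303,  0.10511935,  0.46347003]), 'torque': array([ 0.00653303,  0.0018503 , -0.00473555]), 'opening': 0.9985917620038978}
scene {'K': array([[501.35280242,   0.        , 330.61927898],
       [  0.        , 501.35280242, 239.90009303],
       [  0.        ,   0.        ,   1.        ]]), 'world_from_camera': array([[-0.84007088, -0.42296594,  0.33967738,  0.91373395],
       [ 0.54236847, -0.64236367,  0.54148441,  0.46132575],
       [-0.01083306,  0.63911558,  0.76903441,  0.87670653],
       [ 0.        ,  0.        ,  0.        ,  1.        ]])}
top {'K': arr
[... 241 characters left out ...]
[-0.99998796,  0.00296591, -0.00391024, -0.11923811],
       [-0.0036098 ,  0.09530497,  0.99544158,  0.96206764],
       [ 0.        ,  0.        ,  0.        ,  1.        ]])}
{'K': array([[366.18418032,   0.        , 317.23311162],
       [  0.        , 366.18418032, 232.58000796],
       [  0.        ,   0.        ,   1.        ]]), 'tool_from_camera': array([[ 1.41220398e-03, -9.46661146e-01, -3.22227683e-01,
        -8.38439312e-02],
       [ 7.71732455e-04,  3.22228940e-01, -9.46661457e-01,
        -1.19301167e-01],
       [ 9.99998705e-01,  1.08820552e-03,  1.18562212e-03,
         3.99632416e-04],
       [ 0.00000000e+00,  0.00000000e+00,  0.00000000e+00,
         1.00000000e+00]])}
```

View pics/top0.png

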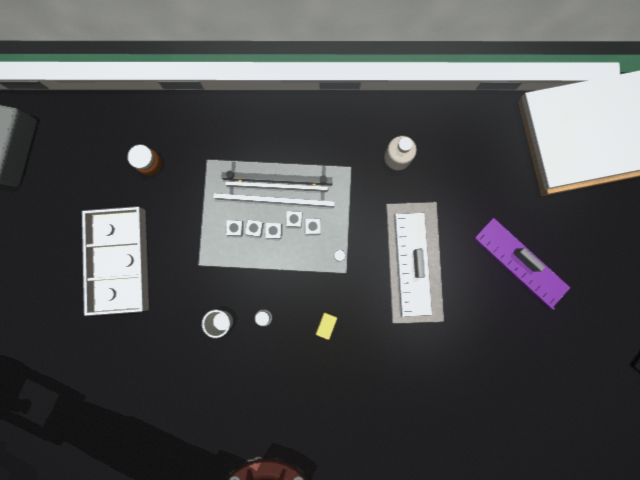

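View pics/scene0.png

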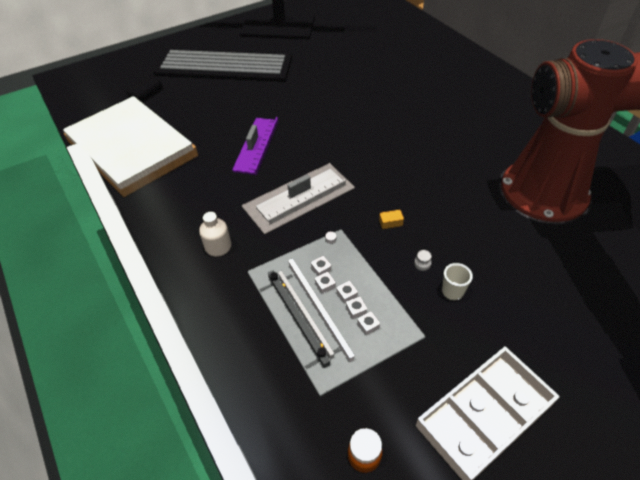

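The steel straightedge is at top (414,265), lying on the mat, and the purple look-alike is at (522,263). The blocks are at (234..313, 219..231), the bar at (274,200) and the backstop at (278,183). Next is a close crop and the measurements.

```bash
cat > h.py <<'E'
import numpy as np,cv2
from cell import *
def w_from_px(n,u,v,z,M=None):
    m=camera_model(n);K=m["K"];T=m["world_from_camera"] if M is None else M
    u=np.atleast_1d(np.asarray(u,float));v=np.atleast_1d(np.asarray(v,float))
    r=np.stack([(u-K[0,2])/K[0,0],-(v-K[1,2])/K[1,1],-np.ones_like(u)],1)@T[:3,:3].T
    o=T[:3,3];t=(z-o[2])/r[:,2]
    return o+r*t[:,None]
def px_from_w(n,P,M=None):
    m=camera_model(n);K=m["K"];T=m["world_from_camera"] if M is None else M
    c=(np.atleast_2d(P)-T[:3,3])@T[:3,:3]
    return np.stack([K[0,2]+K[0,0]*c[:,0]/-c[:,2],K[1,2]-K[1,1]*c[:,1]/-c[:,2]],1)
def cloud(n,d,M=None):
    m=camera_model(n);K=m["K"];T=m["world_from_camera"] if M is None else M
    v,u=np.mgrid[:480,:640]
    c=np.stack([(u-K[0,2])/K[0,0]*d,-(v-K[1,2])/K[1,1]*d,-d],-1)
    return c@T[:3,:3].T+T[:3,3]
E
python3 - <<'E'
from h import *
z=np.load("pics/top0.npz");p,d=z["p"],z["d"]
a=cv2.resize(p[190:335,375:455,::-1],None,fx=4,fy=4,interpolation=cv2.INTER_CUBIC)
b=cv2.resize(p[150:280,190:360,::-1],None,fx=3,fy=3,interpolation=cv2.INTER_CUBIC)
h=max(a.shape[0],b.shape[0]);a=cv2.copyMakeBorder(a,0,h-a.shape[0],0,0,0);b=cv2.copyMakeBorder(b,0,h-b.shape[0],0,0,0)
c=np.hstack([b[:,:480],a]);print(c.shape);cv2.imwrite("pics/crop0.png",c)
P=cloud("top",d)
for n,(u,v) in dict(mat=(390,215),foot=(414,290),blade=(399,265),fin=(420,262),tray=(220,180),b0=(313,227),bar=(274,200),back=(278,183),carr=(278,178)).items(): print(n,P[v,u].round(4),p[v,u])
E
```

```text
(580, 800, 3)
mat [ 0.618  -0.2616  0.0034] [177 174 170]
foot [ 0.4552 -0.3097  0.0122] [231 235 238]
blade [ 0.5081 -0.277   0.0206] [192 197 202]
fin [ 0.5132 -0.3153  0.0506] [178 182 178]
tray [0.6943 0.112  0.0065] [173 179 176]
b0 [ 0.5878 -0.0939  0.0292] [132 135 136]
bar [ 0.6463 -0.0099  0.0266] [232 236 239]
back [ 0.688  -0.0158  0.0063] [159 163 162]
carr [ 0.694 -0.018  0.028] [123 127 125]
```

View pics/crop0.png

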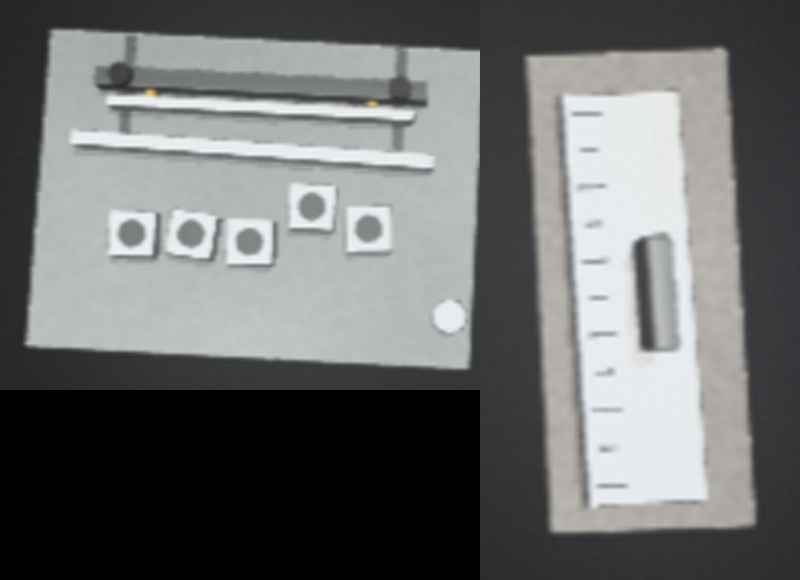

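The crop shows the steel straightedge (white foot, ticks, grey fin at about top px (420,263)), with the blade on its left side, facing +y towards the tray. Next I measure poses by mask contours.

Run:
```python
from h import *
z=np.load("pics/top0.npz");p,d=z["p"],z["d"]
P=cloud("top",d)
def rect(mask,zz,name,roi):
    m=np.zeros(mask.shape,np.uint8);u0,u1,v0,v1=roi;m[v0:v1,u0:u1]=mask[v0:v1,u0:u1]
    cs,_=cv2.findContours(m,cv2.RETR_EXTERNAL,cv2.CHAIN_APPROX_NONE);c=max(cs,key=cv2.contourArea)
    pts=w_from_px("top",c[:,0,0],c[:,0,1],zz)
    r=cv2.minAreaRect((pts[:,:2]*1000).astype(np.float32));b=cv2.boxPoints(r)
    print(name,"c",np.round(r[0],1),"size",np.round(r[1],1),"ang",round(r[2],2),"box",b.round(1).tolist())
    return r
g=p.min(2)
rect((g>205).astype(np.uint8),.014,"edge",(385,445,200,330))
rect((g>110).astype(np.uint8),.004,"mat",(380,450,195,330))
rect((g>100).astype(np.uint8),.008,"tray",(190,360,150,280))
rect((g>205).astype(np.uint8),.028,"bar",(205,340,188,212))
rect((g>205).astype(np.uint8),.028,"pad",(215,340,175,191))
dark=((P[...,2]>.037)).astype(np.uint8)
rect(dark,.052,"fin",(405,430,235,290))
for i,(u,v) in enumerate([(313,227),(294,219),(273,231),(254,228),(234,228)]):
    rect((g>205).astype(np.uint8),.028,f"b{i}",(u-11,u+11,v-11,v+11))
for n,z0,roi in [("puck",.01,(333,348,248,264)),("bottle",.05,(380,420,130,175)),("bystd",.01,(190,340,300,345))]:
    m=(P[...,2]>z0);u0,u1,v0,v1=roi;q=P[v0:v1,u0:u1][m[v0:v1,u0:u1]]
    print(n,q.min(0).round(3),q.max(0).round(3))
# row-wise edges of straightedge
for v in (220,240,255,290,305):
    row=g[v].astype(float);print(v,[ (u,int(row[u])) for u in range(393,440)][::1][:12], [int(row[u]) for u in range(422,438)])
```

```text
edge c [ 511.2 -308.8] size [218.7  61.1] ang 3.14 box [[400.3999938964844, -284.29998779296875], [403.70001220703125, -345.29998779296875], [622.0999755859375, -333.3999938964844], [618.7000122070312, -272.29998779296875]]
mat c [ 516.4 -313.2] size [258.4 110. ] ang 2.33 box [[385.0, -263.5], [389.5, -373.3999938964844], [647.7000122070312, -362.8999938964844], [643.2000122070312, -253.0]]
tray c [616.  -10.9] size [320. 234.] ang 87.21 box [[491.3999938964844, -165.0], [725.0999755859375, -176.3000030517578], [740.7000122070312, 143.3000030517578], [506.8999938964844, 154.60000610351562]]
bar c [647.9  -9.5] size [258.2   9. ] ang 86.16 box [[634.7000122070312, -138.0], [643.7000122070312, -138.60000610351562], [661.0, 119.0], [652.0, 119.5999984741211]]
pad c [678.1 -14.8] size [217.5   6.5] ang 87.09 box [[669.2999877929688, -123.19999694824219], [675.7999877929688, -123.5], [686.9000244140625, 93.69999694824219], [680.4000244140625, 94.0]]
fin c [ 511.2 -313.9] size [58.2 17.8] ang 3.35 box [[481.6000061035156, -306.70001220703125], [482.70001220703125, -324.5], [540.7000122070
[... 1657 characters left out ...]
 170, 171]
255 [(393, 174), (394, 170), (395, 161), (396, 139), (397, 126), (398, 176), (399, 221), (400, 196), (401, 165), (402, 157), (403, 153), (404, 155)] [164, 193, 229, 230, 226, 206, 177, 172, 172, 171, 171, 171, 172, 171, 171, 171]
290 [(393, 175), (394, 172), (395, 170), (396, 170), (397, 163), (398, 141), (399, 121), (400, 148), (401, 212), (402, 230), (403, 231), (404, 231)] [231, 232, 231, 231, 231, 231, 229, 211, 164, 164, 166, 166, 167, 168, 168, 166]
305 [(393, 167), (394, 169), (395, 171), (396, 172), (397, 173), (398, 166), (399, 145), (400, 123), (401, 149), (402, 212), (403, 230), (404, 231)] [231, 231, 231, 231, 230, 231, 231, 229, 208, 157, 166, 167, 169, 167, 166, 169]
```

```bash
cat >> h.py <<'E'
from scipy.spatial.transform import Rotation as R
def tool(s=None):
    s=s or read_state();q=s["tcp_rot"];return R.from_quat([q[1],q[2],q[3],q[0]]),np.array(s["tool_pos"])
def plan(pos,zdir_deg,shiftfirst=True):
    """print tool shift (before turn) and turn to get TCP to pos, tool y down, tool z at yaw zdir_deg"""
    r,p=tool();z=np.array([np.cos(np.radians(zdir_deg)),np.sin(np.radians(zdir_deg)),0]);y=np.array([0,0,-1.]);x=np.cross(y,z)
    g=R.from_matrix(np.stack([x,y,z],1))
    print("pos",p.round(4),"axes x,y,z",r.as_matrix().T.round(4).tolist())
    print("shift(tool)",r.inv().apply(np.array(pos)-p).round(4),"turn(tool rotvec)",(r.inv()*g).as_rotvec().round(4),"yaw_z",np.degrees(np.arctan2(*r.as_matrix()[[1,0],2])).round(2))
E
python3 - <<'E'
from h import *
for a in (93.14,-86.86): plan([.511,-.318,.2],a)
E
```

```text
pos [0.2015 0.5909 0.2551] axes x,y,z [[0.9464, -0.3229, -0.0003], [-0.001, -0.002, -1.0], [0.3229, 0.9464, -0.0022]]
shift(tool) [ 0.5864  0.0566 -0.7601] turn(tool rotvec) [ 0.0021 -0.3836 -0.0007] yaw_z 71.16
pos [0.2015 0.5909 0.2551] axes x,y,z [[0.9464, -0.3229, -0.0003], [-0.001, -0.002, -1.0], [0.3229, 0.9464, -0.0022]]
shift(tool) [ 0.5864  0.0566 -0.7601] turn(tool rotvec) [9.000e-04 2.758e+00 3.000e-03] yaw_z 71.16
```

Call:
drive_tool(rows=[[0, [0.0293, 0.002, -0.038], [0, 0, 0]], [0, [0.0293, 0.002, -0.038], [0, 0, 0]], [0, [0.0293, 0.002, -0.038], [0, 0, 0]], [0, [0.0293, 0.002, -0.038], [0, 0, 0]], [0, [0.0293, 0.002, -0.038], [0, 0, 0]], [0, [0.0293, 0.002, -0.038], [0, 0, 0]], [0, [0.0293, 0.002, -0.038], [0, 0, 0]], [0, [0.0293, 0.002, -0.038], [0, 0, 0]], [0, [0.0293, 0.002, -0.038], [0, 0, 0]], [0, [0.0293, 0.002, -0.038], [0, 0, 0]]], squeeze=60)

```text
t: 1.35
tool_pos: [0.3563, 0.1358, 0.236]
tcp_rot: [0.698, -0.698, 0.116, -0.116]
wrist_force: [0.2, 0.3, 0.7]
opening: 0.997
```

Call:
drive_tool(rows=[[60, [0.0293, 0.002, -0.038], [0, 0, 0]], [60, [0.0293, 0.002, -0.038], [0, 0, 0]], [60, [0.0293, 0.002, -0.038], [0, 0, 0]], [60, [0.0293, 0.002, -0.038], [0, 0, 0]], [60, [0.0293, 0.002, -0.038], [0, 0, 0]], [60, [0.0293, 0.002, -0.038], [0, 0, 0]], [60, [0.0293, 0.002, -0.038], [0, 0, 0]], [60, [0.0293, 0.002, -0.038], [0, -0.128, 0]], [60, [0.02, 0.002, -0.03], [0, -0.128, 0]], [120, [0.0, 0.002, -0.0], [0, -0.128, 0]]])

```text
t: 2.6
tool_pos: [0.4941, -0.262, 0.2158]
tcp_rot: [-0.707, 0.707, 0.02, -0.02]
wrist_force: [-0.2, -0.3, -0.8]
opening: 0.566
```

Call:
drive_tool(rows=[[120, [0, 0, 0], [0, 0, 0]], [120, [0, 0, 0], [0, 0, 0]]])

```text
t: 2.85
tool_pos: [0.4934, -0.259, 0.216]
tcp_rot: [0.707, -0.707, -0.019, 0.019]
wrist_force: [0.4, -0.1, -1.0]
opening: 0.527
```

Run:
```python
from h import *
plan([.511,-.318,.2],93.14);s=read_state();print(s["opening"],s["joints"].round(3),s["t"])
r,p=tool();M=np.eye(4);M[:3,:3]=r.as_matrix();M[:3,3]=p
im,d=snapshot("wrist");T=M@camera_model("wrist")["tool_from_camera"]
cv2.imwrite("pics/w1.png",im[:,:,::-1]);np.savez("pics/w1.npz",p=im,d=d,T=T)
```

```text
pos [ 0.4934 -0.259   0.216 ] axes x,y,z [[0.9986, 0.0538, -0.0007], [-0.0007, 0.0005, -1.0], [-0.0538, 0.9986, 0.0006]]
shift(tool) [ 0.0144  0.0159 -0.0599] turn(tool rotvec) [-0.0006 -0.001  -0.0007] yaw_z 93.08
0.5269571264524026 [-0.609  0.113  1.812  0.     1.218 -2.234] 2.85
```

View pics/w1.png

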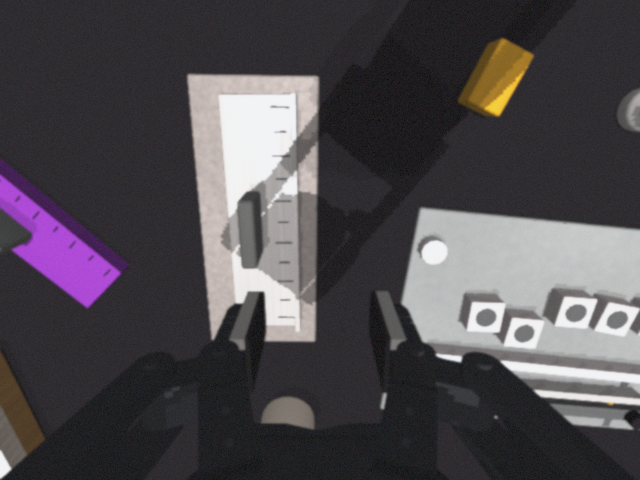

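The wrist view shows the steel straightedge, with its fin at px (250,230), the fingers at the bottom and the purple decoy at left. I measure the fin top with depth and rays.

Run:
```python
from h import *
f=np.load("pics/w1.npz");p,d,T=f["p"],f["d"],f["T"]
P=cloud("wrist",d,T)
m=(P[...,2]>.046)&(P[...,2]<.06);m[:, :215]=0;m[:,290:]=0;m[:180]=0;m[280:]=0
q=P[m];print(len(q),np.median(q,0).round(4),q.min(0).round(4),q.max(0).round(4));
vv,uu=np.nonzero(m);pt=w_from_px("wrist",uu,vv,.052,T)
print(cv2.minAreaRect((pt[:,:2]*1000).astype(np.float32)))
# blade top edge & back edge on rows
g=p.min(2).astype(float)
for v in (130,170,300):
    for u in range(200,320):
        if abs(g[v,u+1]-g[v,u-1])>40: print(v,u,int(g[v,u-1]),int(g[v,u+1]),P[v,u].round(4))
```

```text
1241 [ 0.5087 -0.3143  0.0533] [ 0.4811 -0.3234  0.0461] [ 0.5407 -0.3067  0.0555]
((510.22186279296875, -314.45269775390625), (60.51304626464844, 14.907696723937988), 3.071289300918579)
130 221 184 233 [ 0.4321 -0.3454  0.0058]
130 295 240 178 [ 0.4277 -0.2803  0.0235]
130 296 226 155 [ 0.4277 -0.2795  0.0219]
130 302 185 140 [ 0.4284 -0.2752  0.0058]
130 303 168 123 [ 0.4284 -0.2743  0.0051]
130 318 78 37 [ 0.4278 -0.2613  0.0032]
170 224 187 229 [ 0.4667 -0.3439  0.0055]
170 272 230 178 [ 0.463  -0.2998  0.0142]
170 316 157 106 [ 0.4626 -0.2613  0.0045]
170 317 137 72 [ 0.4624 -0.2604  0.0051]
170 318 106 45 [ 0.4629 -0.2594  0.0019]
300 206 46 87 [ 6.026e-01 -3.675e-01  4.000e-04]
300 207 58 125 [ 0.6014 -0.3659  0.0025]
300 208 87 159 [ 0.6007 -0.3645  0.0035]
300 209 125 171 [ 0.5995 -0.3629  0.0055]
300 235 180 225 [ 0.5977 -0.3364  0.0063]
300 243 224 161 [ 0.593  -0.3268  0.0139]
300 244 207 114 [ 0.4837 -0.2883  0.2057]
300 245 161 96 [ 0.4831 -0.2877  0.2067]
300 263 27 111 [ 0.4861 -0.2814  0.2008]
300 264 51 176 [ 0.4877 -0.2814  0.1979]
300 265 111 221 [ 0.4894 -0.2813  0.1948]
300 266 176 230 [ 0.5916 -0.3041  0.0141]
300 280 221 172 [ 0.591  -0.2903  0.014 ]
300 298 216 167 [ 0.5842 -0.2722  0.0244]
300 299 199 144 [ 0.5846 -0.2712  0.0236]
300 316 81 38 [ 0.5951 -0.2545  0.0033]
```

Call:
drive_tool(rows=[[138, [0.007, 0.01, -0.028], [0, 0, 0]], [138, [0.0066, 0.01, -0.0285], [0, 0, 0]], [138, [0, 0.03, 0], [0, 0, 0]], [138, [0, 0.03, 0], [0, 0, 0]], [138, [0, 0.03, 0], [0, 0, 0]], [138, [0, 0, 0], [0, 0, 0]], [138, [0, 0, 0], [0, 0, 0]]])

```text
t: 3.78
tool_pos: [0.5111, -0.3154, 0.1076]
tcp_rot: [-0.706, 0.707, 0.02, -0.019]
wrist_force: [1.3, 0.1, 1.1]
opening: 0.457
```

Run:
```python
from h import *
plan([.510,-.3147,.042],93.08);s=read_state();print(s["opening"])
im,d=snapshot("wrist")
cv2.imwrite("pics/w2.png",im[:,:,::-1])
```

```text
pos [ 0.5111 -0.3154  0.1076] axes x,y,z [[0.9985, 0.0552, 0.0013], [0.0014, -0.0011, -1.0], [-0.0552, 0.9985, -0.0012]]
shift(tool) [-0.0012  0.0656  0.0008] turn(tool rotvec) [0.0012 0.0015 0.0013] yaw_z 93.17
0.45672118578804366
```

View pics/w2.png

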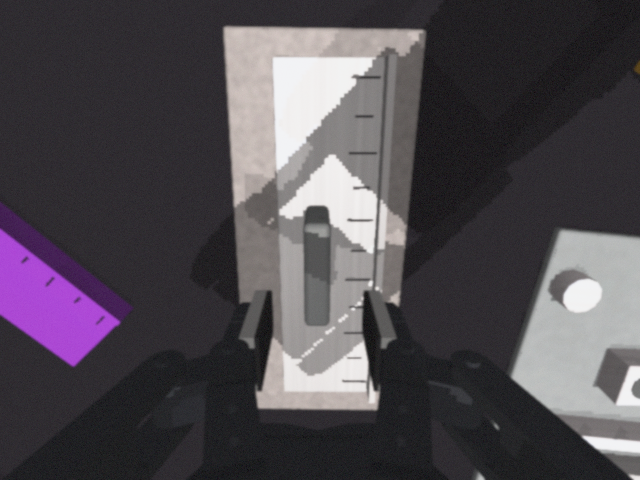

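The fin at px (317,265) lies midway between the fingertips at (258,300) and (375,300). I descend and close.

Call:
drive_tool(rows=[[138, [-0.0005, 0.022, 0], [0, 0, 0]], [138, [-0.0005, 0.022, 0], [0, 0, 0]], [138, [0, 0.015, 0], [0, 0, 0]], [138, [0, 0.0066, 0], [0, 0, 0]], [138, [0, 0, 0], [0, 0, 0]], [160, [0, 0, 0], [0, 0, 0]], [200, [0, 0, 0], [0, 0, 0]], [255, [0, 0, 0], [0, 0, 0]], [255, [0, 0, 0], [0, 0, 0]], [255, [0, 0, 0], [0, 0, 0]]], squeeze=80)

```text
t: 5.08
tool_pos: [0.51, -0.3159, 0.0416]
tcp_rot: [-0.706, 0.707, 0.02, -0.019]
wrist_force: [-0.3, -1.7, 4.6]
opening: 0.158
```

Call:
drive_tool(rows=[[255, [0, 0, 0], [0, 0, 0]], [255, [0, 0, 0], [0, 0, 0]], [255, [0, -0.01, 0], [0, 0, 0]], [255, [0, -0.02, 0], [0, 0, 0]], [255, [0, -0.03, 0], [0, 0, 0]], [255, [0, 0, 0], [0, 0, 0]], [255, [0, 0, 0], [0, 0, 0]]])

```text
t: 5.95
tool_pos: [0.5089, -0.3147, 0.1002]
tcp_rot: [0.707, -0.707, -0.019, 0.02]
wrist_force: [-0.3, -0.1, -4.0]
opening: 0.155
```

Run:
```python
from h import *
plan([.510,-.3147,.1],93.08);s=read_state();print(s["opening"],s["wrist_force"],s["torque"])
im,d=snapshot("wrist");cv2.imwrite("pics/w3.png",im[:,:,::-1])
```

```text
pos [ 0.5089 -0.3147  0.1002] axes x,y,z [[0.9985, 0.0552, -0.0008], [-0.0008, 0.0007, -1.0], [-0.0552, 0.9985, 0.0007]]
shift(tool) [ 0.0011  0.0002 -0.    ] turn(tool rotvec) [-0.0007  0.0015 -0.0008] yaw_z 93.16
0.1549249220368205 [-0.33510587 -0.06911813 -3.97560487] [-0.04958497  0.0301776   0.03364159]
```

View pics/w3.png

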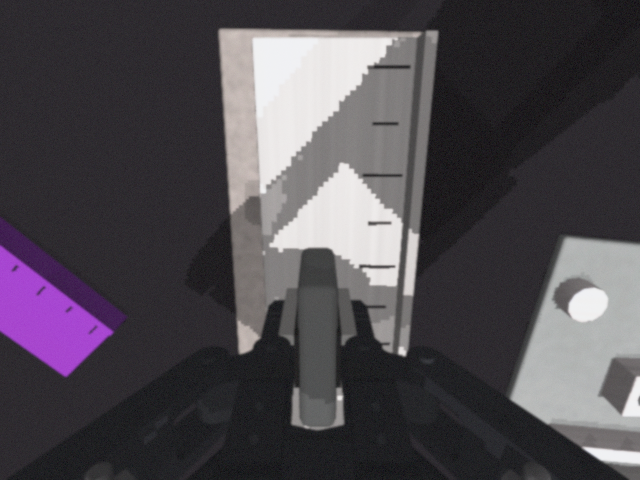

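Call:
drive_tool(rows=[[255, [0.001, 0, 0.02], [0, 0, 0]], [255, [0.002, 0, 0.038], [0, 0, 0]], [255, [0.0025, 0, 0.042], [0, 0, 0]], [255, [0.0025, 0, 0.042], [0, 0, 0]], [255, [0.0025, 0, 0.042], [0, 0, 0]], [255, [0.0025, 0, 0.042], [0, 0, 0]], [255, [0.002, 0, 0.042], [0, 0, 0]], [255, [0.002, 0, 0.027], [0, 0, 0]], [255, [0.001, 0, 0.015], [0, 0, 0]], [255, [0, 0, 0], [0, 0, 0]]], squeeze=100)

```text
t: 7.25
tool_pos: [0.5095, -0.0037, 0.1001]
tcp_rot: [0.707, -0.707, -0.02, 0.021]
wrist_force: [-0.7, -0.2, -3.2]
opening: 0.153
```

Call:
drive_tool(rows=[[255, [0, 0, 0], [0, 0.167, 0]], [255, [0, 0, 0], [0, 0.167, 0]], [255, [0, 0, 0], [0, 0.167, 0]], [255, [0, 0, 0], [0, 0.167, 0]], [255, [0, 0, 0], [0, 0.167, 0]], [255, [0, 0, 0], [0, 0.167, 0]], [255, [0, 0, 0], [0, 0.167, 0]], [255, [0, 0, 0], [0, 0.167, 0]], [255, [0, 0, 0], [0, 0.167, 0]], [255, [0, 0, 0], [0, 0.167, 0]]])

```text
t: 8.5
tool_pos: [0.5102, -0.006, 0.1005]
tcp_rot: [-0.487, 0.487, -0.513, 0.513]
wrist_force: [-0.2, 0.9, -3.4]
opening: 0.153
```

Call:
drive_tool(rows=[[255, [0, 0, 0], [0, 0, 0]], [255, [0, 0, 0], [0, 0, 0]]])

```text
t: 8.75
tool_pos: [0.5102, -0.0053, 0.1006]
tcp_rot: [-0.489, 0.489, -0.511, 0.511]
wrist_force: [0.3, 1.0, -4.2]
opening: 0.149
```

Run:
```python
from h import *
plan([.510,-.005,.052],-2.78);s=read_state();print(s["opening"],s["wrist_force"],s["torque"])
for n in("top","wrist"):
    im,d=snapshot(n);cv2.imwrite(f"pics/{n}4.png",im[:,:,::-1]);np.savez(f"pics/{n}4.npz",p=im,d=d)
```

```text
pos [ 0.5102 -0.0053  0.1006] axes x,y,z [[-0.0425, -0.9991, 0.0002], [-0.0002, -0.0002, -1.0], [0.9991, -0.0425, -0.0002]]
shift(tool) [-0.0003  0.0486 -0.0002] turn(tool rotvec) [0.0002 0.006  0.0002] yaw_z -2.44
0.14913326862096193 [ 0.33472405  1.01146891 -4.23162625] [ 0.01691672  0.01250109 -0.02337159]
```

View pics/top4.png

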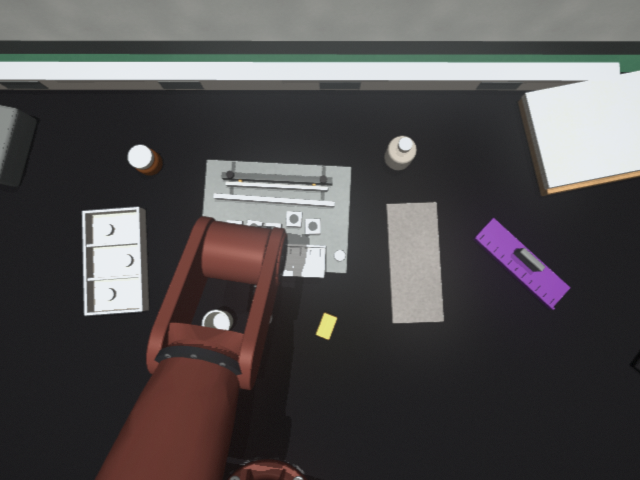

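View pics/wrist4.png

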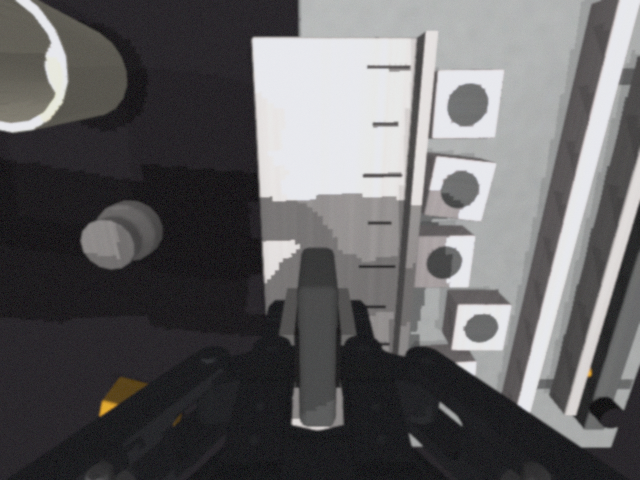

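The wrist view shows the blade clear behind all the blocks (nearest at px (445,262)) and square to them. I lower it to about 6 mm above the tray.

Call:
drive_tool(rows=[[255, [0, 0.01, -0.003], [0, 0.006, 0]], [255, [0, 0.018, 0], [0, 0, 0]], [255, [0, 0.014, 0], [0, 0, 0]], [255, [0, 0.0065, 0], [0, 0, 0]], [255, [0, 0, 0], [0, 0, 0]], [255, [0, 0, 0], [0, 0, 0]]])

```text
t: 9.6
tool_pos: [0.5078, -0.0046, 0.0526]
tcp_rot: [-0.488, 0.487, -0.512, 0.513]
wrist_force: [-0.3, 0.9, -3.1]
opening: 0.149
```

Run:
```python
from h import *
plan([.59,-.0095,.052],-2.78)
F=[]
im,d=snapshot("wrist");cv2.imwrite("pics/w5.png",im[:,:,::-1])
s=read_state();print(s["wrist_force"].round(2),s["torque"].round(3))
```

```text
pos [ 0.5078 -0.0046  0.0526] axes x,y,z [[-0.0499, -0.9988, 0.0001], [0.0009, -0.0001, -1.0], [0.9988, -0.0499, 0.0009]]
shift(tool) [0.0008 0.0006 0.0823] turn(tool rotvec) [-0.0009 -0.0014  0.0001] yaw_z -2.86
[-0.53 -0.51 -3.78] [-0.007  0.013  0.051]
```

View pics/w5.png

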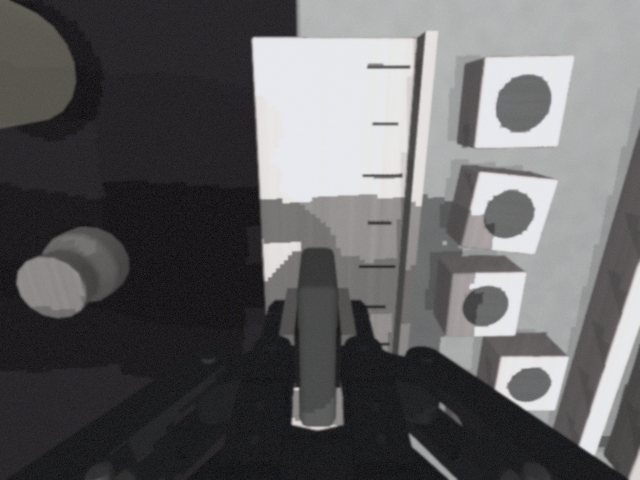

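Call:
drive_tool(rows=[[255, [0, 0, 0.003], [0, 0, 0]], [255, [0, 0, 0.005], [0, 0, 0]], [255, [0, 0, 0.005], [0, 0, 0]], [255, [0, 0, 0.005], [0, 0, 0]], [255, [0, 0, 0.005], [0, 0, 0]], [255, [0, 0, 0.005], [0, 0, 0]], [255, [0, 0, 0.005], [0, 0, 0]], [255, [0, 0, 0.005], [0, 0, 0]], [255, [0, 0, 0.005], [0, 0, 0]], [255, [0, 0, 0.004], [0, 0, 0]]])

```text
t: 10.9
tool_pos: [0.5544, -0.0069, 0.0521]
tcp_rot: [0.487, -0.487, 0.512, -0.512]
wrist_force: [-1.6, 1.4, -3.0]
opening: 0.148
```

Call:
drive_tool(rows=[[255, [0, 0, 0.003], [0, 0, 0]], [255, [0, 0, 0.003], [0, 0, 0]], [255, [0, 0, 0.003], [0, 0, 0]], [255, [0, 0, 0.003], [0, 0, 0]], [255, [0, 0, 0.003], [0, 0, 0]], [255, [0, 0, 0.002], [0, 0, 0]], [255, [0, 0, 0.002], [0, 0, 0]], [255, [0, 0, 0.002], [0, 0, 0]]])

```text
t: 11.9
tool_pos: [0.5751, -0.0079, 0.0522]
tcp_rot: [0.487, -0.488, 0.512, -0.512]
wrist_force: [-0.7, 0.2, -3.5]
opening: 0.147
```

Run:
```python
from h import *
plan([.59,-.0095,.052],-2.78)
im,d=snapshot("wrist");cv2.imwrite("pics/w6.png",im[:,:,::-1])
s=read_state();print(s["wrist_force"].round(2),s["torque"].round(3))
```

```text
pos [ 0.5751 -0.0079  0.0522] axes x,y,z [[-0.0498, -0.9988, 0.0], [-0.0005, 0.0, -1.0], [0.9988, -0.0498, -0.0005]]
shift(tool) [0.0008 0.0002 0.0149] turn(tool rotvec) [ 0.0005 -0.0013  0.    ] yaw_z -2.85
[-0.85  1.07 -4.3 ] [ 0.122  0.248 -0.014]
```

View pics/w6.png

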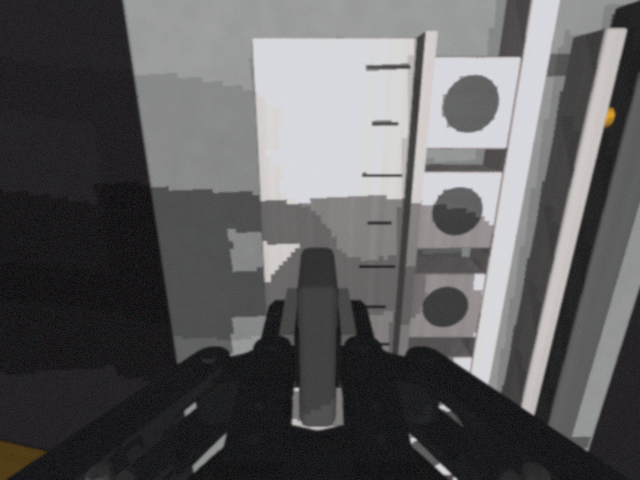

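The blocks are lined up against the bar (px 460..520), and the pad is still a gap away at px (600,150). I continue in smaller steps.

Call:
drive_tool(rows=[[255, [0, 0, 0.001], [0, 0, 0]], [255, [0, 0, 0.001], [0, 0, 0]], [255, [0, 0, 0.001], [0, 0, 0]], [255, [0, 0, 0.001], [0, 0, 0]], [255, [0, 0, 0.001], [0, 0, 0]], [255, [0, 0, 0.001], [0, 0, 0]], [255, [0, 0, 0.001], [0, 0, 0]], [255, [0, 0, 0.001], [0, 0, 0]]])

```text
t: 12.95
tool_pos: [0.5832, -0.0084, 0.0522]
tcp_rot: [0.487, -0.487, 0.512, -0.512]
wrist_force: [-2.1, 0.4, -2.4]
opening: 0.15
```

Call:
drive_tool(rows=[[255, [0, 0, 0.0005], [0, 0, 0]], [255, [0, 0, 0.0005], [0, 0, 0]], [255, [0, 0, 0.0005], [0, 0, 0]], [255, [0, 0, 0.0005], [0, 0, 0]]])

```text
t: 13.45
tool_pos: [0.5852, -0.0085, 0.0522]
tcp_rot: [0.487, -0.487, 0.512, -0.512]
wrist_force: [-1.4, 0.7, -1.5]
opening: 0.15
```

Call:
drive_tool(rows=[[255, [0, 0, 0.0005], [0, 0, 0]], [255, [0, 0, 0.0005], [0, 0, 0]], [255, [0, 0, 0.0005], [0, 0, 0]]])

```text
t: 13.82
tool_pos: [0.5867, -0.0086, 0.0522]
tcp_rot: [-0.487, 0.487, -0.512, 0.512]
wrist_force: [-1.0, 0.4, -1.6]
opening: 0.148
```

Call:
drive_tool(rows=[[255, [0, 0, 0.0005], [0, 0, 0]], [255, [0, 0, 0.0005], [0, 0, 0]]])

```text
t: 14.08
tool_pos: [0.5877, -0.0086, 0.0522]
tcp_rot: [-0.487, 0.487, -0.512, 0.512]
wrist_force: [-1.9, -0.2, -2.8]
opening: 0.15
```

Call:
drive_tool(rows=[[255, [0, 0, 0.0005], [0, 0, 0]], [255, [0, 0, 0.0005], [0, 0, 0]]])

```text
t: 14.32
tool_pos: [0.5887, -0.0086, 0.0522]
tcp_rot: [0.487, -0.487, 0.512, -0.512]
wrist_force: [-2.3, 0.1, -2.4]
opening: 0.15
```

Call:
drive_tool(rows=[[255, [0, 0, 0.0005], [0, 0, 0]], [255, [0, 0, 0.0005], [0, 0, 0]]])

```text
t: 14.58
tool_pos: [0.5897, -0.0087, 0.0522]
tcp_rot: [-0.487, 0.487, -0.512, 0.512]
wrist_force: [-1.8, 0.2, -2.1]
opening: 0.152
```

Call:
drive_tool(rows=[[255, [0, 0, 0.0005], [0, 0, 0]], [255, [0, 0, 0.0005], [0, 0, 0]]])

```text
t: 14.82
tool_pos: [0.5907, -0.0087, 0.0522]
tcp_rot: [-0.487, 0.487, -0.512, 0.512]
wrist_force: [-2.1, 0.7, -1.9]
opening: 0.15
```

Call:
drive_tool(rows=[[255, [0, 0, 0.0005], [0, 0, 0]], [255, [0, 0, 0.0005], [0, 0, 0]]])

```text
t: 15.08
tool_pos: [0.5917, -0.0088, 0.0522]
tcp_rot: [-0.487, 0.487, -0.512, 0.512]
wrist_force: [-1.6, 0.1, -2.1]
opening: 0.146
```

Call:
drive_tool(rows=[[255, [0, 0, 0.0005], [0, 0, 0]], [255, [0, 0, 0.0005], [0, 0, 0]]])

```text
t: 15.32
tool_pos: [0.5927, -0.0089, 0.0522]
tcp_rot: [-0.487, 0.487, -0.512, 0.512]
wrist_force: [-1.6, 0.9, -2.8]
opening: 0.15
```

Run:
```python
from h import *
r,p=tool();M=np.eye(4);M[:3,:3]=r.as_matrix();M[:3,3]=p
im,d=snapshot("wrist");cv2.imwrite("pics/w7.png",im[:,:,::-1])
T=M@camera_model("wrist")["tool_from_camera"];P=cloud("wrist",d,T)
for v in (110,150,190):
    print(v,[(u,*(P[v,u]*1000).round(0).astype(int)) for u in range(490,640,6)])
s=read_state();print(p,s["wrist_force"].round(2),s["torque"].round(3))
```

```text
110 [(490, np.int64(659), np.int64(71), np.int64(30)), (496, np.int64(662), np.int64(71), np.int64(30)), (502, np.int64(664), np.int64(70), np.int64(30)), (508, np.int64(667), np.int64(70), np.int64(29)), (514, np.int64(669), np.int64(70), np.int64(29)), (520, np.int64(671), np.int64(70), np.int64(30)), (526, np.int64(672), np.int64(70), np.int64(30)), (532, np.int64(596), np.int64(75), np.int64(172)), (538, np.int64(677), np.int64(70), np.int64(29)), (544, np.int64(681), np.int64(70), np.int64(27)), (550, np.int64(683), np.int64(69), np.int64(28)), (556, np.int64(685), np.int64(69), np.int64(28)), (562, np.int64(690), np.int64(69), np.int64(23)), (568, np.int64(693), np.int64(69), np.int64(23)), (574, np.int64(692), np.int64(69), np.int64(27)), (580, np.int64(693), np.int64(69), np.int64(29)), (586, np.int64(694), np.int64(69), np.int64(31)), (592, np.int64(697), np.int64(69), np.int64(29)), (598, np.int64(699), np.int64(69), np.int64(29)), (604, np.int64(701), np.int64(69), np.int64(30)), (610, np.int64(703), np.int64(68), np.int64(30)), (616, np.int64(706), np.int64(68), np.int64(
[... 2042 characters left out ...]
4(39), np.int64(29)), (568, np.int64(692), np.int64(39), np.int64(32)), (574, np.int64(695), np.int64(39), np.int64(30)), (580, np.int64(698), np.int64(39), np.int64(30)), (586, np.int64(701), np.int64(39), np.int64(29)), (592, np.int64(702), np.int64(39), np.int64(30)), (598, np.int64(719), np.int64(34), np.int64(11)), (604, np.int64(596), np.int64(75), np.int64(172)), (610, np.int64(726), np.int64(33), np.int64(9)), (616, np.int64(729), np.int64(33), np.int64(9)), (622, np.int64(731), np.int64(33), np.int64(10)), (628, np.int64(733), np.int64(33), np.int64(10)), (634, np.int64(744), np.int64(30), np.int64(0))]
[ 0.59270545 -0.0088543   0.052215  ] [-1.5  -0.5  -2.05] [ 0.016  0.28  -0.001]
```

View pics/w7.png

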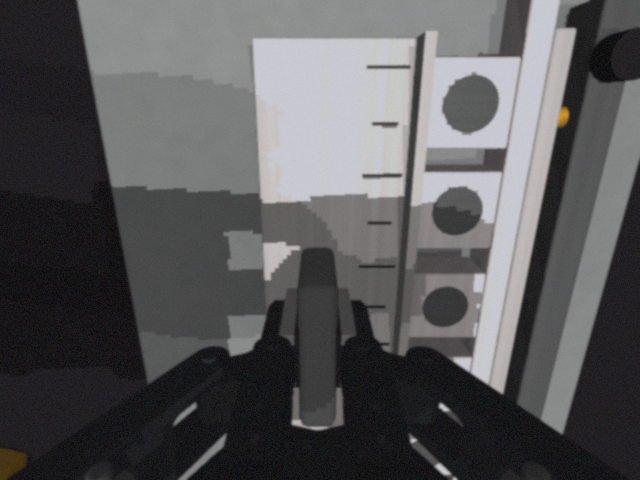

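The bar now almost adjoins the pad (px 520..560). I move on to fine steps.

Call:
drive_tool(rows=[[255, [0, 0, 0.0003], [0, 0, 0]], [255, [0, 0, 0.0003], [0, 0, 0]]])

```text
t: 15.62
tool_pos: [0.5932, -0.0089, 0.0522]
tcp_rot: [0.487, -0.487, 0.512, -0.512]
wrist_force: [-1.8, -0.1, -1.4]
opening: 0.147
```

Call:
drive_tool(rows=[[255, [0, 0, 0.0003], [0, 0, 0]], [255, [0, 0, 0.0003], [0, 0, 0]]])

```text
t: 15.88
tool_pos: [0.5935, -0.009, 0.0522]
tcp_rot: [0.487, -0.488, 0.512, -0.512]
wrist_force: [-3.8, -0.5, -0.5]
opening: 0.148
```

Call:
drive_tool(rows=[[255, [0, 0, 0.0003], [0, 0, 0]], [255, [0, 0, 0.0003], [0, 0, 0]]])

```text
t: 16.12
tool_pos: [0.5937, -0.0089, 0.0521]
tcp_rot: [0.487, -0.488, 0.513, -0.512]
wrist_force: [-5.5, 0.8, 0.1]
opening: 0.147
```

Contact shows at x≈0.5933, with force rising from the -1.7 N rubbing level. I continue to about -13 N.

Call:
drive_tool(rows=[[255, [0, 0, 0.0003], [0, 0, 0]], [255, [0, 0, 0.0003], [0, 0, 0]]])

```text
t: 16.38
tool_pos: [0.5938, -0.009, 0.0519]
tcp_rot: [0.487, -0.488, 0.513, -0.511]
wrist_force: [-7.0, -0.2, 1.9]
opening: 0.151
```

Call:
drive_tool(rows=[[255, [0, 0, 0.0003], [0, 0, 0]], [255, [0, 0, 0.0003], [0, 0, 0]]])

```text
t: 16.62
tool_pos: [0.5939, -0.0089, 0.0518]
tcp_rot: [0.486, -0.488, 0.513, -0.511]
wrist_force: [-7.1, 0.1, 1.9]
opening: 0.155
```

Run:
```python
from h import *
s=read_state();print(s["tool_pos"],s["wrist_force"].round(2),s["torque"].round(3));plan([.59,-.0095,.052],-2.78)
```

```text
[ 0.59389849 -0.00891356  0.05183611] [-7.07  0.07  1.93] [-0.041  1.129  0.109]
pos [ 0.5939 -0.0089  0.0518] axes x,y,z [[-0.0497, -0.9988, 0.0], [-0.0044, 0.0002, -1.0], [0.9988, -0.0497, -0.0044]]
shift(tool) [ 0.0008 -0.0001 -0.0039] turn(tool rotvec) [ 0.0044 -0.0012  0.    ] yaw_z -2.85
```

Run:
```python
from h import *
r,p=tool();M=np.eye(4);M[:3,:3]=r.as_matrix();M[:3,3]=p
im,d=snapshot("wrist");cv2.imwrite("pics/w8.png",im[:,:,::-1])
T=M@camera_model("wrist")["tool_from_camera"];P=cloud("wrist",d,T)
for y0,y1 in((130,160),(60,110)):
    for u in range(250,430,12): print(u,(np.median(P[y0:y1,u],0)*1000).round(1),end=" ")
    print()
```

```text
250 [567.5  61.2   9.6] 262 [574.8  62.   24. ] 274 [579.6  61.9  24. ] 286 [584.4  62.   24.1] 298 [589.   61.4  24.1] 310 [593.7  61.2  24.2] 322 [598.4  61.   23.8] 334 [603.1  60.7  23.9] 346 [607.8  60.4  24. ] 358 [612.5  60.2  24.1] 370 [617.2  60.   23.8] 382 [621.9  59.7  23.9] 394 [626.6  59.5  24. ] 406 [631.4  59.2  23.7] 418 [633.4  60.4  33.9] 
250 [570.1  85.1   9.7] 262 [577.2  83.9  24.2] 274 [581.6  83.7  24.1] 286 [586.   83.5  24. ] 298 [590.5  83.2  24.1] 310 [595.   83.   24.2] 322 [599.4  82.7  23.9] 334 [603.9  82.2  24. ] 346 [608.4  82.3  24. ] 358 [612.9  82.1  24. ] 370 [617.3  81.8  23.9] 382 [621.8  81.6  23.9] 394 [626.2  81.4  23.9] 406 [630.8  81.2  23.8] 418 [633.6  80.7  30.3]
```

View pics/w8.png

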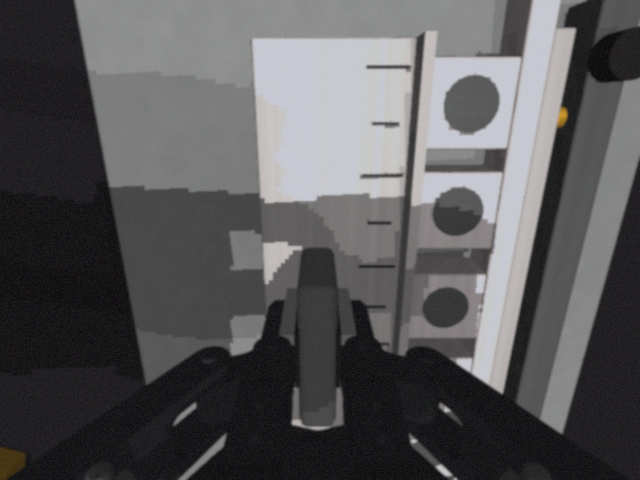

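The straightedge is level (foot top z ≈ 24 mm across), and the row and bar are flush on the pad. I counter the small sag and push on.

Call:
drive_tool(rows=[[255, [0, -0.0003, 0.0003], [0, 0, 0]], [255, [0, -0.0002, 0.0003], [0, 0, 0]]], squeeze=120)

```text
t: 16.92
tool_pos: [0.594, -0.0089, 0.0519]
tcp_rot: [0.486, -0.489, 0.514, -0.511]
wrist_force: [-8.1, 0.3, 0.0]
opening: 0.148
```

Call:
drive_tool(rows=[[255, [0, -0.0002, 0.0003], [0, 0, 0]], [255, [0, 0, 0.0003], [0, 0, 0]]])

```text
t: 17.18
tool_pos: [0.5941, -0.0089, 0.0519]
tcp_rot: [0.486, -0.489, 0.514, -0.511]
wrist_force: [-8.6, 0.4, 1.7]
opening: 0.15
```

Call:
drive_tool(rows=[[255, [0, 0, 0.0003], [0, 0, 0]], [255, [0, 0, 0], [0, 0, 0]]])

```text
t: 17.42
tool_pos: [0.5942, -0.0089, 0.052]
tcp_rot: [0.486, -0.489, 0.514, -0.51]
wrist_force: [-9.0, -1.1, 0.9]
opening: 0.148
```

Call:
drive_tool(rows=[[255, [0, -0.0003, 0.0004], [0, 0, 0]], [255, [0, 0, 0.0004], [0, 0, 0]], [255, [0, 0, 0], [0, 0, 0]]])

```text
t: 17.8
tool_pos: [0.5944, -0.0089, 0.052]
tcp_rot: [0.485, -0.49, 0.515, -0.51]
wrist_force: [-9.4, -0.0, 2.2]
opening: 0.145
```

Call:
drive_tool(rows=[[255, [0, -0.0003, 0.0004], [0, 0, 0]], [255, [0, 0, 0.0004], [0, 0, 0]], [255, [0, 0, 0], [0, 0, 0]]])

```text
t: 18.18
tool_pos: [0.5945, -0.0089, 0.0521]
tcp_rot: [0.485, -0.49, 0.515, -0.51]
wrist_force: [-11.1, -0.2, 2.3]
opening: 0.149
```

Call:
drive_tool(rows=[[255, [0, -0.0002, 0.0004], [0, 0, 0]], [255, [0, 0, 0.0004], [0, 0, 0]], [255, [0, 0, 0], [0, 0, 0]]])

```text
t: 18.55
tool_pos: [0.5947, -0.0089, 0.0521]
tcp_rot: [0.485, -0.49, 0.515, -0.509]
wrist_force: [-12.4, -1.4, 3.3]
opening: 0.147
```

Call:
drive_tool(rows=[[255, [0, 0, 0.0004], [0, 0, 0]], [255, [0, 0, 0.0002], [0, 0, 0]], [255, [0, 0, 0], [0, 0, 0]]])

```text
t: 18.92
tool_pos: [0.5948, -0.009, 0.0522]
tcp_rot: [0.484, -0.491, 0.516, -0.509]
wrist_force: [-14.0, -1.1, 4.2]
opening: 0.149
```

Call:
drive_tool(rows=[[255, [0, 0, 0], [0, 0, 0]], [255, [0, 0, 0], [0, 0, 0]], [255, [0, 0, 0], [0, 0, 0]], [255, [0, 0, 0], [0, 0, 0]], [255, [0, 0, 0], [0, 0, 0]], [255, [0, 0, 0], [0, 0, 0]], [255, [0, 0, 0], [0, 0, 0]], [255, [0, 0, 0], [0, 0, 0]], [255, [0, 0, 0], [0, 0, 0]]])

```text
t: 20.05
tool_pos: [0.5948, -0.009, 0.0522]
tcp_rot: [0.484, -0.491, 0.516, -0.509]
wrist_force: [-13.2, -1.6, 4.8]
opening: 0.144
```

Run:
```python
from h import *
plan([.5,-.005,.052],-2.78)
r,p=tool();M=np.eye(4);M[:3,:3]=r.as_matrix();M[:3,3]=p
im,d=snapshot("wrist");cv2.imwrite("pics/w9.png",im[:,:,::-1])
T=M@camera_model("wrist")["tool_from_camera"];P=cloud("wrist",d,T)
for u in range(256,430,12): print(u,(np.median(P[130:160,u],0)*1000).round(1),end=" ")
s=read_state();print(s["wrist_force"].round(2),s["torque"].round(3))
```

```text
pos [ 0.5948 -0.009   0.0522] axes x,y,z [[-0.0495, -0.9988, -0.0], [-0.0131, 0.0007, -0.9999], [0.9987, -0.0495, -0.0131]]
shift(tool) [ 0.0008  0.0014 -0.0949] turn(tool rotvec) [ 0.0131 -0.001  -0.    ] yaw_z -2.84
256 [570.6  61.   10.1] 268 [578.   62.   24.7] 280 [582.6  61.8  24.4] 292 [587.3  61.5  24.4] 304 [592.   61.2  24.2] 316 [596.7  61.   24.3] 328 [601.4  60.8  24.4] 340 [606.1  60.9  24. ] 352 [610.9  60.3  24.3] 364 [615.5  60.1  24.1] 376 [620.3  59.7  23.8] 388 [624.9  59.6  24.1] 400 [629.7  59.3  23.7] 412 [633.3  59.6  28.5] 424 [636.4  60.   33.8] [-13.2   -1.96   4.56] [-0.042  1.985  0.032]
```

View pics/w9.png

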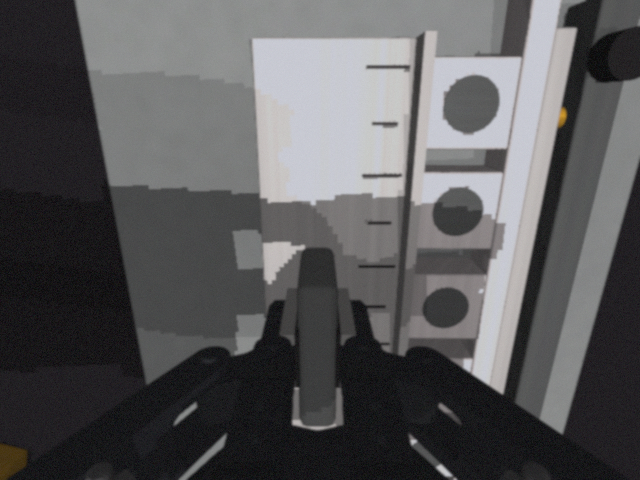

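The row and bar have been held at about 13 N for over 1 s, everything flush. I unload slowly and reverse the small upward corrections.

Call:
drive_tool(rows=[[255, [0, 0.0002, -0.0005], [0, 0, 0]], [255, [0, 0.0002, -0.0005], [0, 0, 0]], [255, [0, 0.0002, -0.0005], [0, 0, 0]], [255, [0, 0.0002, -0.0005], [0, 0, 0]], [255, [0, 0.0002, -0.0005], [0, 0, 0]], [255, [0, 0.0002, -0.0005], [0, 0, 0]], [255, [0, 0.0002, -0.0005], [0, 0, 0]], [255, [0, 0.0001, -0.0005], [0, 0, 0]], [255, [0, 0, -0.0005], [0, 0, 0]], [255, [0, 0, -0.0005], [0, 0, 0]]])

```text
t: 21.35
tool_pos: [0.5942, -0.0089, 0.0518]
tcp_rot: [0.487, -0.488, 0.513, -0.512]
wrist_force: [-3.9, -1.0, -1.6]
opening: 0.145
```

Call:
drive_tool(rows=[[255, [0, 0, -0.0005], [0, 0, 0]], [255, [0, 0, -0.0005], [0, 0, 0]], [255, [0, 0, -0.0005], [0, 0, 0]], [255, [0, 0, -0.0005], [0, 0, 0]], [255, [0, 0, -0.001], [0, 0, 0]], [255, [0, 0, -0.001], [0, 0, 0]]])

```text
t: 22.1
tool_pos: [0.5927, -0.0089, 0.0531]
tcp_rot: [-0.488, 0.486, -0.511, 0.513]
wrist_force: [0.4, 0.7, -3.6]
opening: 0.149
```

Call:
drive_tool(rows=[[255, [0, 0, -0.001], [0, 0, 0]], [255, [0, 0, -0.002], [0, 0, 0]], [255, [0, 0, -0.004], [0, 0, 0]], [255, [0, 0, -0.01], [0, 0, 0]], [255, [0, 0, -0.015], [0, 0, 0]], [255, [0, 0, -0.015], [0, 0, 0]], [255, [0, 0, 0], [0, 0, 0]], [255, [0, 0, 0], [0, 0, 0]]])

```text
t: 23.1
tool_pos: [0.5446, -0.0065, 0.0525]
tcp_rot: [-0.488, 0.487, -0.512, 0.513]
wrist_force: [-0.7, 0.1, -3.7]
opening: 0.148
```

Run:
```python
from h import *
plan([.5,-.005,.052],-2.78)
r,p=tool();M=np.eye(4);M[:3,:3]=r.as_matrix();M[:3,3]=p
im,d=snapshot("wrist");cv2.imwrite("pics/w10.png",im[:,:,::-1])
s=read_state();print(s["wrist_force"].round(2),s["opening"])
```

```text
pos [ 0.5446 -0.0065  0.0525] axes x,y,z [[-0.0501, -0.9987, 0.0001], [0.0013, -0.0001, -1.0], [0.9987, -0.0501, 0.0013]]
shift(tool) [ 0.0007  0.0005 -0.0446] turn(tool rotvec) [-0.0013 -0.0016  0.0001] yaw_z -2.87
[ 0.58  0.28 -3.6 ] 0.14841306336478563
```

View pics/w10.png

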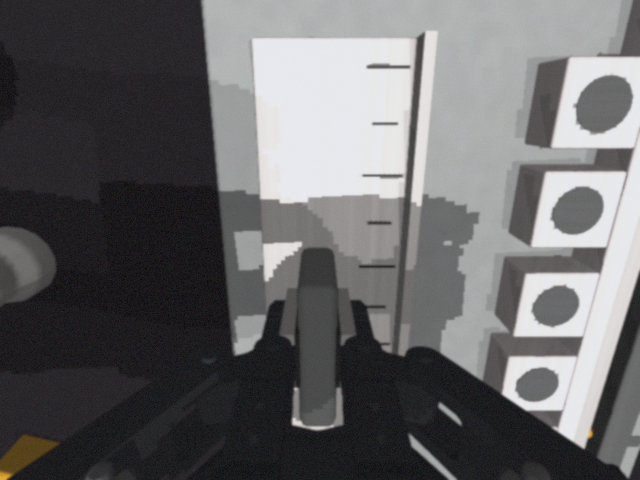

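The blade has come free and four blocks are visible flush on the bar (px (545..600, 100..385)). I lift, turn back and return over the mat.

Call:
drive_tool(rows=[[255, [0, -0.01, 0], [0, 0, 0]], [255, [0, -0.02, 0], [0, 0, 0]], [255, [0, -0.0175, -0.01], [0, 0, 0]], [255, [0, 0, -0.015], [0, 0, 0]], [255, [0, 0, -0.01], [0, 0, 0]], [255, [0, 0, 0], [0, -0.167, 0]], [255, [0, 0, 0], [0, -0.167, 0]], [255, [0, 0, 0], [0, -0.167, 0]], [255, [0, 0, 0], [0, -0.167, 0]], [255, [0, 0, 0], [0, -0.167, 0]]], squeeze=80)

```text
t: 24.4
tool_pos: [0.5078, -0.0045, 0.0985]
tcp_rot: [-0.654, 0.654, -0.27, 0.268]
wrist_force: [0.0, 0.5, -3.9]
opening: 0.148
```

Call:
drive_tool(rows=[[255, [0, 0, 0], [0, -0.167, 0]], [255, [0, 0, 0], [0, -0.167, 0]], [255, [0, 0, 0], [0, -0.167, 0]], [255, [0, 0, 0], [0, -0.167, 0]], [255, [0, 0, 0], [0, -0.167, 0]], [255, [0, 0, 0], [0, 0, 0]], [255, [0, 0, 0], [0, 0, 0]]])

```text
t: 25.28
tool_pos: [0.5086, -0.0046, 0.0991]
tcp_rot: [0.707, -0.707, -0.016, 0.017]
wrist_force: [0.0, -0.1, -2.4]
opening: 0.147
```

Run:
```python
from h import *
plan([.5115,-.3147,.1],92.7);print(read_state()["wrist_force"])
```

```text
pos [ 0.5086 -0.0046  0.0991] axes x,y,z [[0.9989, 0.0468, -0.0011], [-0.0011, 0.0001, -1.0], [-0.0468, 0.9989, 0.0002]]
shift(tool) [-0.0116 -0.0009 -0.3099] turn(tool rotvec) [-0.0002 -0.0003 -0.0011] yaw_z 92.68
[ 0.03368432 -0.10283795 -2.43788295]
```

Call:
drive_tool(rows=[[255, [-0.001, 0, -0.02], [0, 0, 0]], [255, [-0.001, 0, -0.04], [0, 0, 0]], [255, [-0.0015, 0, -0.042], [0, 0, 0]], [255, [-0.0015, 0, -0.042], [0, 0, 0]], [255, [-0.0015, 0, -0.042], [0, 0, 0]], [255, [-0.0015, 0, -0.042], [0, 0, 0]], [255, [-0.0015, 0, -0.04], [0, 0, 0]], [255, [-0.001, 0, -0.027], [0, 0, 0]], [255, [-0.001, 0, -0.015], [0, 0, 0]], [255, [0, 0, 0], [0, 0, 0]]])

```text
t: 26.52
tool_pos: [0.5129, -0.3151, 0.0995]
tcp_rot: [0.707, -0.707, -0.017, 0.017]
wrist_force: [0.2, 0.9, -3.5]
opening: 0.146
```

Call:
drive_tool(rows=[[255, [0, 0.02, 0], [0, 0, 0]], [255, [0, 0.02, 0], [0, 0, 0]], [255, [0, 0.01, 0], [0, 0, 0]], [255, [0, 0, 0], [0, 0, 0]], [255, [0, 0, 0], [0, 0, 0]]])

```text
t: 27.15
tool_pos: [0.5135, -0.315, 0.05]
tcp_rot: [-0.707, 0.707, 0.018, -0.017]
wrist_force: [-0.2, -0.5, -2.5]
opening: 0.142
```

Run:
```python
from h import *
plan([.5115,-.3147,.0415],92.7);print(read_state()["wrist_force"])
for n in("scene","top"):
    im,d=snapshot(n);cv2.imwrite(f"pics/{n}11.png",im[:,:,::-1]);np.savez(f"pics/{n}11.npz",p=im,d=d)
    if n=="top": cv2.imwrite("pics/top11c.png",cv2.resize(im[140:340,190:460,::-1],None,fx=2.9,fy=2.9,interpolation=cv2.INTER_CUBIC))
```

```text
pos [ 0.5135 -0.315   0.05  ] axes x,y,z [[0.9988, 0.0494, 0.0006], [0.0006, -0.0005, -1.0], [-0.0494, 0.9988, -0.0005]]
shift(tool) [-0.0019  0.0085  0.0004] turn(tool rotvec) [0.0005 0.0023 0.0006] yaw_z 92.83
[-0.2434229  -0.47311603 -2.47305536]
```

View pics/top11c.png

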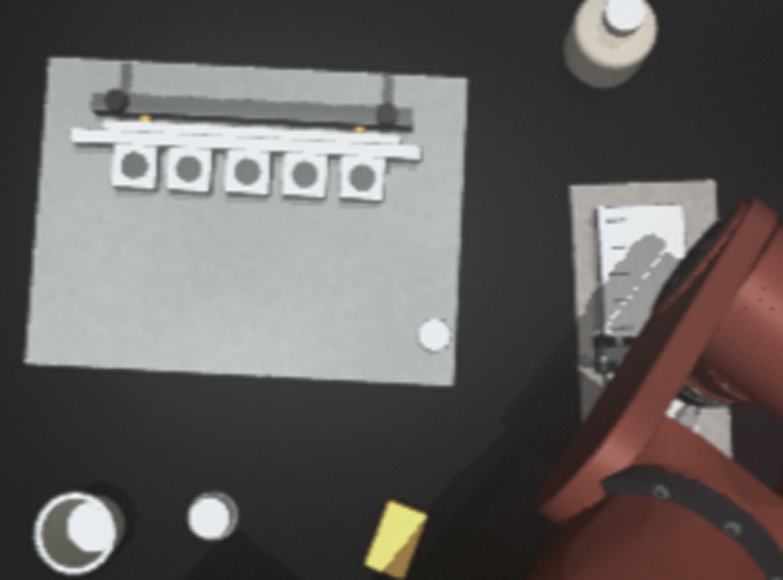

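The row is flush against the bar, and the bar is on the backstop, with all five discs in line at crop (134..363, 165..178). I check it in numbers.

Run:
```python
from h import *
f=np.load("pics/top11.npz");p=f["p"];g=p.min(2)
a=np.radians(-2.78);ex=np.array([np.cos(a),np.sin(a)]);ey=np.array([-ex[1],ex[0]]);o=np.array([.6085,-.0105])
tf=lambda w:np.stack([(w[:,:2]-o)@ex,(w[:,:2]-o)@ey],1)*1000
roi=g[186:212,215:335]
m=((roi<190)).astype(np.uint8)
n,l,st,c=cv2.connectedComponentsWithStats(m,connectivity=4)
for i in range(1,n):
    if 20<st[i,4]<110 and st[i,2]<14 and st[i,3]<14:
        vv,uu=np.nonzero(l==i);print("disc",st[i],tf(w_from_px("top",[c[i,0]+215],[c[i,1]+186],.028)).round(1))
bright=(g>205)
for v in range(0): pass
# bar ends beyond blocks: rows bright at columns near ends
for u in (216,218,220,325,330,333):
    vs=np.nonzero(bright[178:200,u])[0]+178
    if len(vs): print("bar col",u,tf(w_from_px("top",[u,u],[vs.min()-.5,vs.max()+.5],.028)).round(1).tolist())
# near edges of blocks
for u in (230,236,248,254,268,275,288,295,308,315):
    vs=np.nonzero(bright[180:215,u])[0]+180
    print("blk col",u,vs.min(),vs.max(),tf(w_from_px("top",[u],[vs.max()+.5],.028)).round(1).tolist())
```

```text
disc [111   0   9   5  31] [[  70.8 -117.8]]
disc [17  6  9 10 72] [[40.6 84.3]]
disc [35  8 10  9 68] [[40.2 44.1]]
disc [56  8  9 10 69] [[40.4  0.7]]
disc [76  9  9 10 68] [[ 40.3 -42. ]]
disc [95 11 10  9 69] [[ 40.2 -84.3]]
bar col 216 [[66.9, 129.1], [56.0, 128.3]]
bar col 218 [[65.0, 124.7], [56.3, 124.0]]
bar col 220 [[65.2, 120.4], [56.5, 119.7]]
bar col 325 [[72.4, -105.3], [57.1, -106.1]]
bar col 330 [[66.4, -116.3], [57.7, -116.8]]
bar col 333 [[66.7, -122.8], [55.8, -123.3]]
blk col 230 182 203 [[25.0, 95.9]]
blk col 236 182 203 [[25.7, 83.1]]
blk col 248 183 204 [[24.8, 57.3]]
blk col 254 183 204 [[25.5, 44.4]]
blk col 268 184 205 [[24.9, 14.4]]
blk col 275 184 205 [[25.6, -0.6]]
blk col 288 185 206 [[24.9, -28.5]]
blk col 295 185 206 [[25.7, -43.5]]
blk col 308 186 207 [[24.9, -71.3]]
blk col 315 186 207 [[25.7, -86.3]]
```

The discs lie at tray x 40.2 to 40.6 mm and the bar front at about 56.4 mm, so the blocks are flush and past 43 mm. I lay the straightedge down.

Call:
drive_tool(rows=[[255, [-0.001, 0.004, 0], [0, 0, 0]], [255, [-0.001, 0.003, 0], [0, 0, 0]], [255, [0, 0.0012, 0], [0, 0, 0]], [255, [0, 0.0004, 0], [0, 0, 0]], [255, [0, 0, 0], [0, 0, 0]]], squeeze=40)

```text
t: 27.88
tool_pos: [0.5106, -0.3149, 0.0417]
tcp_rot: [0.707, -0.707, -0.017, 0.018]
wrist_force: [-4.9, 1.9, 5.0]
opening: 0.147
```

Run:
```python
from h import *
plan([.5115,-.315,.0415],92.7);print(read_state()["wrist_force"],read_state()["torque"])
```

```text
pos [ 0.5106 -0.3149  0.0417] axes x,y,z [[0.9988, 0.0492, -0.0011], [-0.0012, 0.0005, -1.0], [-0.0492, 0.9988, 0.0006]]
shift(tool) [ 0.0009  0.0002 -0.0002] turn(tool rotvec) [-0.0006  0.0021 -0.0011] yaw_z 92.82
[-4.8538738   1.91656779  5.03165224] [ 0.25709946  0.54991484 -0.01357739]
```

Upward contact force: it is resting on the mat. I open only partway (to clear the blade), rise, then open.

Call:
drive_tool(rows=[[200, [0, 0, 0], [0, 0, 0]], [160, [0, 0, 0], [0, 0, 0]], [150, [0, 0, 0], [0, 0, 0]], [150, [0, 0, 0], [0, 0, 0]], [150, [0, 0, 0], [0, 0, 0]], [150, [0, -0.01, 0], [0, 0, 0]], [150, [0, -0.02, 0], [0, 0, 0]], [150, [0, -0.04, 0], [0, 0, 0]], [150, [0, -0.04, 0], [0, 0, 0]], [150, [0, -0.02, 0], [0, 0, 0]]])

```text
t: 29.12
tool_pos: [0.5127, -0.3162, 0.1758]
tcp_rot: [-0.705, 0.708, 0.019, -0.016]
wrist_force: [-0.2, -0.1, 1.1]
opening: 0.412
```

Call:
drive_tool(rows=[[100, [-0.05, 0, 0], [0, 0, 0]], [50, [-0.05, -0.02, 0], [0, 0, 0]], [0, [0, -0.02, -0.04], [0, 0, 0]], [0, [0, 0, -0.05], [0, 0, 0]], [0, [0, 0, -0.05], [0, 0, 0]], [0, [0, 0, 0], [0, 0, 0]], [0, [0, 0, 0], [0, 0, 0]]])

```text
t: 30.0
tool_pos: [0.4176, -0.4589, 0.2106]
tcp_rot: [0.708, -0.706, -0.017, 0.018]
wrist_force: [-0.3, 1.0, -0.5]
opening: 1.001
```

Run:
```python
from h import *
s=read_state();print(s["t"],s["tool_pos"],s["opening"],s["wrist_force"],abs(s["dq"]).max())
z={}
for n in("scene","top"):
    im,d=snapshot(n);cv2.imwrite(f"pics/{n}12.png",im[:,:,::-1]);z[n]=(im,d)
im,d=z["scene"];P=cloud("scene",d);b=im.min(2)>205
m=b&(P[...,1]<-.25)&(P[...,1]>-.37)&(P[...,0]>.38)&(P[...,0]<.65)
q=P[m];print("foot",q.min(0).round(3),q.max(0).round(3),np.median(q,0).round(4))
A=np.c_[q[:,:2],np.ones(len(q))];print("plane",np.linalg.lstsq(A,q[:,2],rcond=None)[0].round(4))
```

```text
30.0 [ 0.41763144 -0.45890119  0.21056064] 1.0007651841300922 [-0.31983268  1.01963476 -0.48063246] 0.02198761614348384
foot [ 0.407 -0.343  0.007] [ 0.621 -0.273  0.026] [ 0.5441 -0.3078  0.0127]
plane [-0.0014  0.0813  0.0389]
```

View pics/scene12.png

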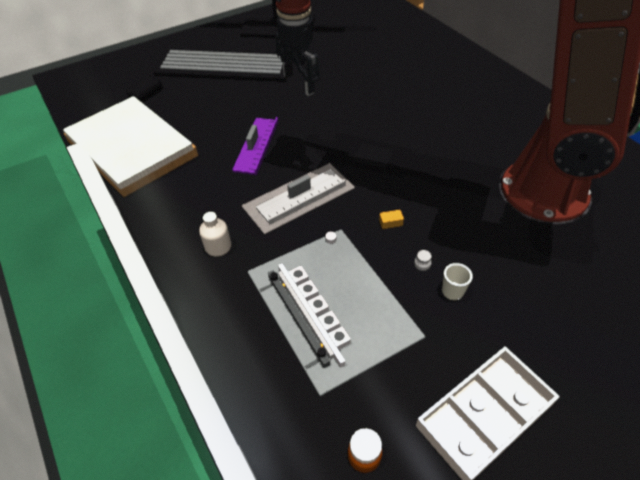

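View pics/top12.png

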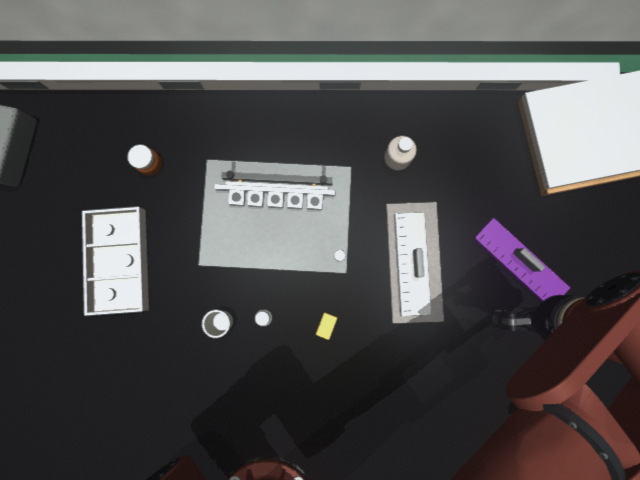

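The straightedge is on its mat at top (413,264), the row is flush at (237..316, 198..201), and the bystanders are unmoved. I hand the job in.

```bash
python3 -c "
from cell import *
print(job_done())"
```

```text
the job is handed in; nothing more can be done
None
```

I gripped the steel straightedge by its fin and pushed the five blocks and the bar along the tray until the bar reached the backstop. The bar met the backstop with the TCP at x ≈ 0.593 m. I held it there for over a second with 13–14 N at the wrist, of which I put about 1.7 N down to rubbing. I then unloaded slowly, laid the straightedge back on its mat and handed the job in at about 30 s. `job_done` gives no verdict.

**Row and bar:** after release, the top camera puts the block discs at x = 40.2–40.6 mm in the tray's frame and the bar's front face at about 56.4 mm. That makes the blocks flush to well under 1 mm and the bar well past the required 43 mm.

**Straightedge:** it lies on the mat with its origin a few millimetres from the mat's centre. The scene view shows it flat. I did not get a clean tilt number, because my plane fit also took in the raised blade.

**Bystanders and robot:** nothing else looks moved in the before and after pictures, and the robot stands clear with the gripper open.

**Not as expected:** while pressing, up to 8 N of upward force built up, probably from blade friction, and the tool tilted by about 0.013 rad. Both went away on unloading. I only had the wrist reading, so I could not measure the force on the backstop directly. The TCP moved 1.6 mm past first contact, and at 8 N per mm that suggests about 12.5 N.

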